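Clamp a printing block with the click wrench

TASK

In the blue clamping jig, slide the green-faced printing block along its channel until its end sits fully home against the metal end stop under the blue bridge. Then swing the red wrench handle clockwise (seen from above) until the wrench gives at its set torque and clearly bends at its joint; stop as soon as it does, without forcing it on to the end of its bend. Let go and leave the handle where you tightened it to, with the block still home and the jars and bottles undisturbed.

Things in the scene. Friction and masses are not known exactly. Their poses are not given: they have to be found in the camera images.
- jig: Clamping jig fixed to the table. Origin: table height, straight below the clamp screw's vertical axis. y runs along the channel towards the end stop, x across it, z up. Plywood bed 130 mm in x, from y = -230 to +60 mm, top at z = 15. Two wooden rails 66 mm apart, y = -210 to +35 mm, top at z = 27. Wrench head on the bridge: radius 19 mm round the screw axis, up to z = 116 mm; it is captive.
- stop_face (a point): Centre of the aluminium end stop's face, at jig y = +35 mm, z = 29 mm; the face is 94 mm wide (x), 28 mm high and looks to -y. The block's end must rest against it.
- bridge_top (a point): Centre of the top of the blue bridge, on the screw axis, z = 75 mm. The bridge spans the channel, 126 mm in x, 44 mm in y, underside at z = 63 mm. The rubber pressure pad (32 mm across) below it comes down as the screw is tightened: at the start at least 1.5 mm above the block's top, touching it when tight.
- block_center (a point): Centre of the loose printing block: pale wood, green top face, 60 mm (its x) by 150 mm (its y, along the channel) by 28 mm high, about 0.2 kg, lying on the bed between the rails (3 mm play each side). Its top is at z = 43 mm. It starts 35 to 85 mm short of home; fully home its centre is at jig y = -40 mm, z = 29 mm.
- wrench_grip (a point): Point on the axis of the red round grip (25 mm diameter, from 52 mm inward to 53 mm outward of here), 170 mm from the screw axis, 100 mm above the table. y points outward along the handle, z up. Swings level; tightening moves it to its own +x. Drag is 2 to 3 N here over an unknown 0.25 to 0.6 rad, then the screw comes tight; at 10 to 12 N the joint gives and bends at a near-steady force.
- wrench (a joint): Breakaway joint of the wrench, a vertical pivot 45 mm from the screw axis along the handle: 0 = straight, grows as the handle bends clockwise against the head; 0.35 rad = end of its bend, where it would over-tighten. Stays 0 until the set torque, then gives; springs back when released. More than 0.12 rad is a clear click; more than 0.30 is forced on.
- ink_center (a point): Low blue ink jar with black lid, 66 mm wide, 45 mm tall. Point on its axis at half height. Bystander.
- paint_center (a point): Green paint bottle, 56 mm wide, 160 mm tall. Point on its axis at half height. Bystander.
- glue_center (a point): White glue bottle with blue cap, 56 mm wide, 140 mm tall. Point on its axis at half height. Bystander.
- pens_center (a point): Clear pot of coloured pens, 72 mm wide, pot 90 mm tall, pens reaching 140 mm. Point on its axis at half height of the pot. Bystander.
Not all that is in view belongs to the job. Of the things that look like the part that bears block_center, the middle-sized one is meant.

How it is judged:
On the way, in this order (a step that is already met when the one before it is completed fails the run):
1. the block is fully home against the end stop, with the wrench still unclicked (y of block_center in the frame of jig above -0.043 m and z of block_center in the frame of jig below 0.034 m and angle between the y axis of block_center and the y axis of jig, either way round below 0.06 rad and value of joint wrench below 0.05 rad), for 0.2 s.
2. with the block home, the wrench gives: its joint is bent by more than 0.12 rad (y of block_center in the frame of jig above -0.043 m and z of block_center in the frame of jig below 0.034 m and angle between the y axis of block_center and the y axis of jig, either way round below 0.06 rad and value of joint wrench above 0.12 rad), for 0.1 s.
At the end, for the whole second after the job is handed in: The block is home within 3 mm of the end stop, flat on the bed and straight in the channel; the wrench has sprung back straight (under 0.06 rad), is at rest and its grip stands at least 25 mm on from where it started (not swung back) (y of block_center in the frame of jig above -0.043 m and z of block_center in the frame of jig below 0.034 m and angle between the y axis of block_center and the y axis of jig, either way round below 0.06 rad and value of joint wrench below 0.06 rad and distance of wrench_grip from where it was at the start of the episode above 0.025 m and velocity of joint wrench below 0.1 rad/s); the robot touches nothing.
It fails at once if the wrench is forced on towards the end of its bend (over 0.30 rad): over-tightened (value of joint wrench above 0.3 rad).
It fails at once if the ink is pushed more than 20 mm or tipped (distance of ink_center from where it was at the start of the episode above 0.02 m or angle between ink_center's own z axis and vertical above 0.3 rad).
It fails at once if the paint is pushed more than 20 mm or tipped (distance of paint_center from where it was at the start of the episode above 0.02 m or angle between paint_center's own z axis and vertical above 0.3 rad).
It fails at once if the glue is pushed more than 20 mm or tipped (distance of glue_center from where it was at the start of the episode above 0.02 m or angle between glue_center's own z axis and vertical above 0.3 rad).
It fails at once if the pens is pushed more than 20 mm or tipped (distance of pens_center from where it was at the start of the episode above 0.02 m or angle between pens_center's own z axis and vertical above 0.3 rad).
It also fails if it takes over 64 s, if anything falls off the work surface, if the arm or the gripper's body presses on something with over 40 N, if the wrist force passes 120 N, or if a joint passes its speed limit or range.

ROBOT

A 7-joint arm with a two-finger parallel gripper is mounted at the origin on the work surface. World frame = base frame: x ahead of the robot, y to its left, z up, the work surface at z = 0. Lengths are in m, angles in rad, forces in N, time in s.
With the tool pointing down it reaches from about 0.425 to 0.825 m from the base axis. Payload 3.6 kg.
Tool frame: the origin (TCP) lies where the fingers leave the gripper's body, on its centre line; the fingertips stand 73 mm ahead of it and the grasp point (between the pads) lies 54 mm ahead of it; z points along the fingers, y is the line along which they close (so a half turn about z gives the same grasp; the last joint's range is limited). The gripper opens to 85 mm and grips with 20 to 120 N. Pads are 22 mm wide; open, the fingers measure 114 mm over their backs; the gripper's body (76 mm by 85 mm) begins 54 mm behind the grasp point. The pads swing forward as they close: fully open they stand 13 mm farther back than shut.
Start: joints at [-1.359, 0.615, -0.013, 1.423, 0.008, 1.103, -0.04], TCP at [0.154, 0.632, 0.304] pointing down, gripper open.
Joint ranges: [-3.12, 3.12], [-0.3, 2.06], [-1.34, 1.32], [0.26, 2.42], [-1.36, 4.5], [0.01, 1.98], [-2.84, 2.84]. Speed limits (rad/s): [2.79, 2.79, 3.14, 3.14, 3.14, 3.14, 3.14].

INTERFACE

Orientations are given as a unit quaternion [x, y, z, w].
In Python, from station import arm, snapshot, camera_info, ticket gives the robot as it stands. Calls block until the motion is done:
- arm.movep(position, orientation): joint-space move of the TCP to a pose.
- arm.line_to(position, velocity=0.15, ori=None): straight line of the TCP; ori=None keeps the orientation; velocity is the mean speed in m/s.
- arm.move_j(angles): joint-space move.
- arm.move_gripper(opening, effort=None): opening from 0.0 (shut) to 1.0 (fully open); effort is the grip in N (None keeps the last); returns when the fingers have stopped.
- arm.pause(seconds).
- arm.ik(position, orientation): joint angles nearest the present ones, or None.
- snapshot(name): name is "scene" or "top" or "wrist"; returns the picture (384x512x3 uint8, blue, green, red); there is no depth.
- camera_info(name): a dict with "fx", "fy", "cx", "cy" (pixels), "R" (3x3) and "t" (3): a world point X has camera coordinates R X + t; the wrist camera has in their place "T_tool_cam" (4x4, takes a point from camera to tool coordinates, whose origin is the TCP and whose axes are the flange's). Camera axes: x right, y down, z forward; pixel columns grow to the right and rows downward; lengths in m; the calibration is good to about 2 mm. The wrist camera is an equidistant fisheye: a pixel r from the principal point sees the ray r / f radians off the axis. A picture is of the moment at which its call begins: read the wrist's pose just before it. camera_info takes no time and is no camera call.
A pose or a line that the arm cannot do raises arm.MotionError and nothing moves.
- ticket.finish_job(): hands the job in; it is judged then, once.
Readings, each from a call of its own:
- arm.read_time(): time.
- arm.read_joint_positions(): joint angles.
- arm.read_dq(): joint speeds.
- arm.read_effort(): joint torques, N m.
- arm.read_tool_pos(): TCP position.
- arm.read_eef_rot(): TCP orientation.
- arm.read_ft_force(): force on the tool from outside, world axes, zero at the start.
- arm.read_wrist_torque(): the same for the moment, N m.
- arm.read_opening(): opening from 0.0 (shut) to 1.0 (fully open).
- arm.read_finger_force(): force on a finger pad.
Only numpy, scipy, OpenCV 4.12 (cv2) and the standard library are available. Lean on these libraries where they do the work, as an engineer would, in place of code of your own. Each camera call takes 0.05 s, during which the arm holds its last target. There are 200 camera calls.

## Working session

There is one attempt and no reset: what is moved stays moved. The work goes in short steps, each a Python script; the robot and the scene stay as the last script left them, time stands still between calls to the robot, and variables do not carry over. Pictures are saved under pics/ and viewed, at most 10 in all, crops included, and the job is handed in when it is done.

```bash
ls; mkdir -p pics
python3 - <<'E'
from station import arm,snapshot,camera_info
import cv2,numpy as np
np.set_printoptions(precision=4,suppress=True)
for n in("scene","top"):
    cv2.imwrite(f"pics/{n}0.png",snapshot(n)); print(n,camera_info(n))
print(camera_info("wrist"),arm.read_eef_rot(),arm.read_time())
E
```

```text
pics
scene {'fx': 482.5063965616323, 'fy': 482.5063965616323, 'cx': 251.88588225140126, 'cy': 190.5337356066862, 'R': array([[-0.3905,  0.9206, -0.0058],
       [ 0.7265,  0.3043, -0.6161],
       [-0.5654, -0.2448, -0.7876]]), 't': array([ 0.2145, -0.3575,  1.7191])}
top {'fx': 400.6256662122787, 'fy': 400.6256662122787, 'cx': 249.93260810717373, 'cy': 191.0912916154354, 'R': array([[-0.0098, -0.9998, -0.0179],
       [-0.9945,  0.0117, -0.1041],
       [ 0.1043,  0.0168, -0.9944]]), 't': array([0.0088, 0.5818, 1.2956])}
{'fx': 297.3186396354542, 'fy': 297.3186396354542, 'cx': 258.0211247874718, 'cy': 192.21939381112205, 'T_tool_cam': array([[ 0.0003, -0.9559, -0.2937,  0.0756],
       [ 1.    ,  0.0006, -0.0012, -0.0012],
       [ 0.0013, -0.2937,  0.9559, -0.0705],
       [ 0.    ,  0.    ,  0.    ,  1.    ]])} [ 0.1191  0.9929 -0.0012 -0.0001] 0.1
```

View pics/scene0.png

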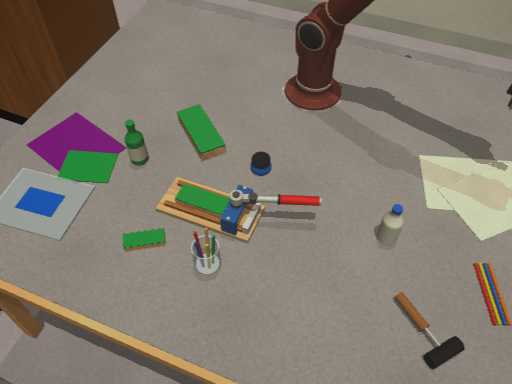

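View pics/top0.png

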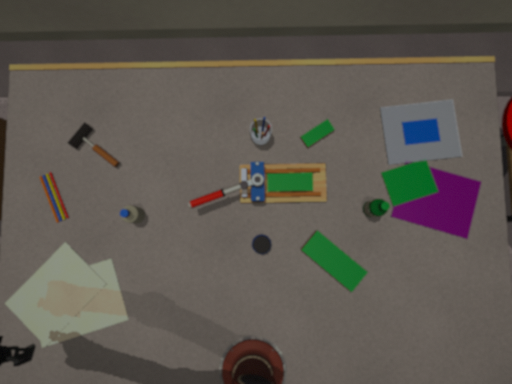

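Candidates for the block: the green piece in the jig at top (290,182), a small block (318,133), a large block (335,260) and green paper (410,183). I choose the one in the jig: it is mid-sized and lies between the rails. Stop and bridge are at (243–258,182), and the red grip is at (207,198). The ink jar is at (262,244), glue (133,214), pens (261,131) and paint (377,207).

```bash
cat > h.py <<'E'
from station import arm,snapshot,camera_info
import cv2,numpy as np
np.set_printoptions(precision=4,suppress=True)
def ray(n,uv,z):
    c=camera_info(n);R=c["R"];o=-R.T@c["t"]
    d=R.T@np.array([(uv[0]-c["cx"])/c["fx"],(uv[1]-c["cy"])/c["fy"],1]); return o+d*(z-o[2])/d[2]
def proj(n,X):
    c=camera_info(n);p=c["R"]@X+c["t"];return p[:2]/p[2]*c["fx"]+[c["cx"],c["cy"]]
def blob(im,lo,hi,near):
    h=cv2.cvtColor(im,cv2.COLOR_BGR2HSV);m=cv2.inRange(h,lo,hi)
    cs=[c for c in cv2.findContours(m,cv2.RETR_EXTERNAL,cv2.CHAIN_APPROX_NONE)[0] if cv2.contourArea(c)>15]
    return min(cs,key=lambda c:np.hypot(*(c.reshape(-1,2).mean(0)-near)))
def rect(n,c,z):
    P=np.array([ray(n,p,z)[:2] for p in c.reshape(-1,2)],np.float32)*1000
    (x,y),_,_=r=cv2.minAreaRect(P); return np.array([x,y])/1000,r,cv2.boxPoints(r)/1000
G=((45,120,50),(75,255,255));RD=((0,150,60),(8,255,255));B=((100,120,40),(125,255,255))
W=((8,60,60),(28,255,255))
E
python3 - <<'E'
from h import *
for n,s in(("top",dict(g=(290,182),r=(207,198),b=(258,182),w=(285,182))),("scene",dict(g=(203,200),r=(300,200),b=(237,212),w=(210,208)))):
    im=cv2.imread(f"pics/{n}0.png")
    for k,C,z in(("g",G,.043),("r",RD,.1),("b",B,.075),("w",W,.021)):
        c=blob(im,*C,s[k]); print(n,k,rect(n,c,z)[:2],cv2.boundingRect(c))
        
    if n=="top":
        for k,uv,z in(("ink",(262,244),.045),("glue",(125,213),.14),("pens",(261,131),.09),("paint",(381,207),.15)): print(k,ray(n,uv,z))
im=cv2.imread("pics/top0.png")[140:225,170:340]
cv2.imwrite("pics/c1.png",cv2.resize(im,None,fx=4.5,fy=4.5,interpolation=cv2.INTER_CUBIC))
E
```

```text
top g (array([ 0.6091, -0.1279]), ((609.050537109375, -127.91986846923828), (147.81167602539062, 59.563575744628906), 89.2810287475586)) (267, 173, 46, 19)
top r (array([0.5539, 0.1385]), ((553.9315795898438, 138.49563598632812), (21.458913803100586, 104.30980682373047), 20.012392044067383)) (190, 190, 33, 17)
top b (array([ 0.5724, -0.0208]), ((572.4437866210938, -20.81645393371582), (38.38168716430664, 48.17021179199219), 89.35099029541016)) (251, 185, 13, 16)
top w (array([ 0.6103, -0.1479]), ((610.3094482421875, -147.857666015625), (134.6293182373047, 209.20346069335938), 0.41587594151496887)) (264, 162, 64, 42)
ink [ 0.4082 -0.035   0.045 ]
glue [0.508  0.3804 0.14  ]
pens [ 0.7691 -0.0359  0.09  ]
paint [ 0.5171 -0.3896  0.15  ]
scene g (array([ 0.6122, -0.1271]), ((612.244384765625, -127.12358093261719), (60.66290283203125, 147.22853088378906), 0.33238181471824646)) (175, 184, 54, 31)
scene r (array([0.5522, 0.1391]), ((552.244140625, 139.10537719726562), (29.438793182373047, 102.2664566040039), 19.835329055786133)) (280, 195, 39, 10)
scene b (array([ 0.6573, -0.0154]), ((657.3258666992188, -15.373954772949219), (103.50484466552734, 49.5025634765625), 8.467107772827148)) (221, 203, 24, 32)
scene w (array([ 0.6592, -0.101 ]), ((659.2101440429688, -100.97137451171875), (217.22665405273438, 290.7228698730469), 0.36217746138572693)) (155, 176, 110, 82)
```

View pics/c1.png

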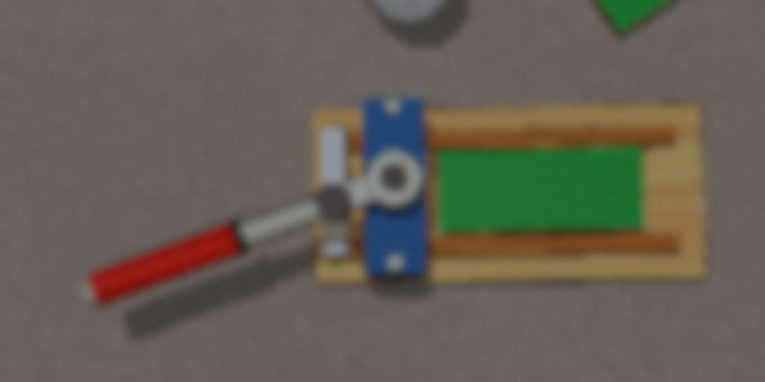

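Block choice confirmed: full 148×60 mm green top between the rails at about (540,190) in the crop, with roughly 67 mm to travel along world +y. Now to push it home.

```bash
cat > push.py <<'E'
from h import *
arm.move_gripper(0.0,40)
s=np.sqrt(.5); X=.6105; P=np.array
q=None
for c in([s,s,0,0],[s,-s,0,0]):
    j=arm.ik([X,-.25,.22],c); print(j)
    if j is not None and (q is None or abs(j[6])<abs(jq[6])): q,jq=c,j
arm.movep([X,-.25,.22],q)
f0=P(arm.read_ft_force())
arm.line_to([X,-.25,.103],.1); print(arm.read_ft_force(),arm.read_time())
y=-.25; hist=[]
while y<-.13:
    y+= .006 if y<-.162 else .002
    arm.line_to([X,y,.103],.04 if y<-.162 else .02)
    f=P(arm.read_ft_force())-f0; hist.append((round(y,3),*f.round(1)))
    if abs(f[1])>12 or (np.linalg.norm(f)>25): break
print(hist); print(q,arm.read_tool_pos(),arm.read_time())
cv2.imwrite("pics/top1.png",snapshot("top"));cv2.imwrite("pics/scene1.png",snapshot("scene"))
E
python3 push.py
```

```text
[-0.0102  0.8026  0.6906  1.5047 -0.5605  1.0388  0.8193]
[-0.1752  0.9748  1.1317  1.5102 -0.9106  1.248  -2.0549]
[ 0.1382 -0.864   0.8414] 5.6583
[(-0.244, np.float64(0.3), np.float64(-1.0), np.float64(1.6)), (-0.238, np.float64(-1.2), np.float64(-0.8), np.float64(1.4)), (-0.232, np.float64(-0.5), np.float64(-0.9), np.float64(1.1)), (-0.226, np.float64(-0.6), np.float64(-0.4), np.float64(0.7)), (-0.22, np.float64(-1.0), np.float64(0.2), np.float64(0.3)), (-0.214, np.float64(-0.4), np.float64(-0.9), np.float64(0.5)), (-0.208, np.float64(-1.0), np.float64(-0.7), np.float64(1.0)), (-0.202, np.float64(-0.9), np.float64(-0.9), np.float64(0.2)), (-0.196, np.float64(-0.7), np.float64(-0.5), np.float64(1.2)), (-0.19, np.float64(-0.7), np.float64(-1.3), np.float64(0.8)), (-0.184, np.float64(-0.6), np.float64(-0.4), np.float64(0.3)), (-0.178, np.float64(-0.9), np.float64(-0.3), np.float64(0.3)), (-0.172, np.float64(-0.4), np.float64(0.1), np.float64(0.6)), (-0.166, np.float64(-0.4), np.float64(-0.8), np.float64(0.4)), (-0.16, np.float64(-0.3), np.float64(-0.3), np.float64(0.6)), (-0.158, np.float64(-0.1), np.float64(-1.6), np.float64(0.6)), (-0.156, np.float64(-0.5), np.float64(-1.6), np.float64(1.0)), (-0.154, np.float64(-0.6), np.float64(-0.6), np.float64(1.4)), (-0.152, np.float64(-0.8), np.float64(-0.7), np.float64(1.5)), (-0.15, np.float64(0.1), np.float64(-2.2), np.float64(1.0)), (-0.148, np.float64(-0.3), np.float64(-2.6), np.float64(0.7)), (-0.146, np.float64(0.4), np.float64(-5.4), np.float64(-0.3)), (-0.144, np.float64(0.6), np.float64(-6.6), np.float64(-1.1)), (-0.142, np.float64(0.3), np.float64(-10.1), np.float64(-0.4)), (-0.14, np.float64(0.7), np.float64(-11.1), np.float64(-0.6)), (-0.138, np.float64(0.5), np.float64(-15.1), np.float64(-0.8))]
[np.float64(0.7071067811865476), np.float64(0.7071067811865476), 0, 0] [ 0.6108 -0.1473  0.1049] 13.0583
```

```bash
cat > wr.py <<'E'
from h import *
import time
P=np.array
p=P(arm.read_tool_pos())
arm.line_to([p[0],-.20,.104],.1); arm.line_to([p[0],-.20,.24],.2)
im=snapshot("top"); cv2.imwrite("pics/top2.png",im); cv2.imwrite("pics/scene2.png",snapshot("scene"))
c=blob(im,*RD,(207,198)); g=rect("top",c,.1)[0]; print("grip",g)
try: print("block",rect("top",blob(im,*G,(275,182)),.043)[:2])
except Exception as e: print(e)
A=P([.611,-.021]); v=g-A; th0=np.arctan2(-v[0],v[1]); print("r,th",np.hypot(*v),th0)
D=.0125+.011; r=.170
def pose(th,z=.153,back=0):   # th: handle angle, falls as it tightens
    u=P([-np.sin(th),np.cos(th)]); n=P([np.cos(th),np.sin(th)])
    xy=A+r*u-n*(D+back); a=th/2+OFF
    return [*xy,z],[np.cos(a),np.sin(a),0,0],n
best=[]
for OFF in(0,np.pi/2):
    ps,q,_=pose(th0,.24,.025); j=arm.ik(ps,q); ps,q,_=pose(th0-.9,.153); k=arm.ik(ps,q)
    print(OFF,j,k)
    if j is not None and k is not None: best.append((abs(j[6]),OFF))
OFF=min(best)[1]
ps,q,_=pose(th0,.24,.025); arm.movep(ps,q)
f0=P(arm.read_ft_force())
ps,q,_=pose(th0,.153,.025); arm.line_to(ps,.12)
f=P(arm.read_ft_force())-f0; print("down",f,arm.read_time())
th=th0+.025/r; s0=None; log=[]; low=None
def state():
    f=P(arm.read_ft_force())-f0; t=P(arm.read_tool_pos())[:2]
    # tangential advance of tool from th0
    w=t-A; ang=np.arctan2(-w[0],w[1])-np.arctan2(D,r)
    return f,(th0-ang)*r
while th>th0-.95:
    f,s=state(); n=pose(th)[2]; ft=-(f[:2]@n); log.append((round((th0-th)*r*1e3,1),round(s*1e3,1),round(ft,1)))
    if s0 is None and ft>7.5 and s>.02: s0=s; print("tight at",s)
    if s0 is not None and s-s0>.0215: print("bent"); break
    if ft>20 or np.linalg.norm(f)>35: print("force",f); break
    th-= (.0015 if ft>4.5 else .003)/r
    ps,q,_=pose(th); arm.line_to(ps,.04 if ft<4.5 else .025,q)
arm.pause(.15)
f,s=state(); print("end",f,s,th,OFF,arm.read_time())
print(*log)
cv2.imwrite("pics/top3.png",snapshot("top"));cv2.imwrite("pics/scene3.png",snapshot("scene"))
import json; json.dump(dict(th=th,th0=th0,OFF=OFF),open("st.json","w"))
E
python3 wr.py
```

```text
grip [0.5538 0.1385]
block (array([ 0.6111, -0.0918]), ((611.1472778320312, -91.80979919433594), (88.64798736572266, 56.276859283447266), 89.28091430664062))
r,th 0.16941990990678157 0.3441008492867496
0 [-0.9291  0.7469  1.1138  1.8901 -0.7912  1.0298 -0.695 ] [-0.7399  1.1408  1.1889  1.4501 -1.0765  1.2807 -1.5746]
1.5707963267948966 [-0.454   0.5066  0.2593  1.8768 -0.1778  0.7804  1.8158] [-0.4613  0.8767  0.4501  1.4399 -0.4324  0.924   1.1246]
down [ 0.0561 -1.2327  0.3821] 17.0333
tight at 0.05542690085400889
bent
end [-10.5243  -1.0041   5.2784] 0.07695034758236682 -0.12648738600736786 0 27.975
(np.float64(-25.0), np.float64(-23.7), np.float64(0.5)) (np.float64(-22.0), np.float64(-21.7), np.float64(0.1)) (np.float64(-19.0), np.float64(-18.8), np.float64(0.4)) (np.float64(-16.0), np.float64(-15.9), np.float64(0.2)) (np.float64(-13.0), np.float64(-13.0), np.float64(-0.6)) (np.float64(-10.0), np.float64(-10.0), np.float64(0.5)) (np.float64(-7.0), np.float64(-7.0), np.float64(0.9)) (np.float64(-4.0), np.float64(-4.0), np.float64(0.0)) (np.float64(-1.0), np.float64(-1.4), np.floa
[... 1199 characters left out ...]
at64(62.0), np.float64(59.2), np.float64(9.9)) (np.float64(63.5), np.float64(60.7), np.float64(9.4)) (np.float64(65.0), np.float64(62.2), np.float64(9.8)) (np.float64(66.5), np.float64(63.7), np.float64(10.1)) (np.float64(68.0), np.float64(65.2), np.float64(9.6)) (np.float64(69.5), np.float64(66.6), np.float64(9.3)) (np.float64(71.0), np.float64(68.1), np.float64(10.7)) (np.float64(72.5), np.float64(69.6), np.float64(10.1)) (np.float64(74.0), np.float64(71.1), np.float64(10.0)) (np.float64(75.5), np.float64(72.6), np.float64(9.9)) (np.float64(77.0), np.float64(74.0), np.float64(9.8)) (np.float64(78.5), np.float64(75.5), np.float64(10.9)) (np.float64(80.0), np.float64(77.0), np.float64(10.3))
```

Clear plateau at about 10 N over 21 mm. I'll check the bend in the image before letting go.

Run:
```python
from h import *
A=np.array([.611,-.021])
for n,near in(("top",(200,175)),("scene",(300,215))):
    im=cv2.imread(f"pics/{n}3.png"); c=blob(im,*RD,near); g,r,b=rect(n,c,.1); print(n,g,r, cv2.contourArea(c))
a=cv2.imread("pics/top3.png")[130:225,170:340];b=cv2.imread("pics/scene3.png")[150:270,140:340]
cv2.imwrite("pics/c3.png",np.vstack([cv2.resize(a,(500,280),interpolation=2),cv2.resize(b,(500,300),interpolation=2)]))
```

```text
top [0.6301 0.1126] ((630.0897216796875, 112.59407806396484), (34.87812042236328, 12.745135307312012), 89.27832794189453) 34.5
scene [0.6283 0.1465] ((628.2779541015625, 146.5144805908203), (107.92684936523438, 28.571229934692383), 81.10037994384766) 329.5
```

View pics/c3.png

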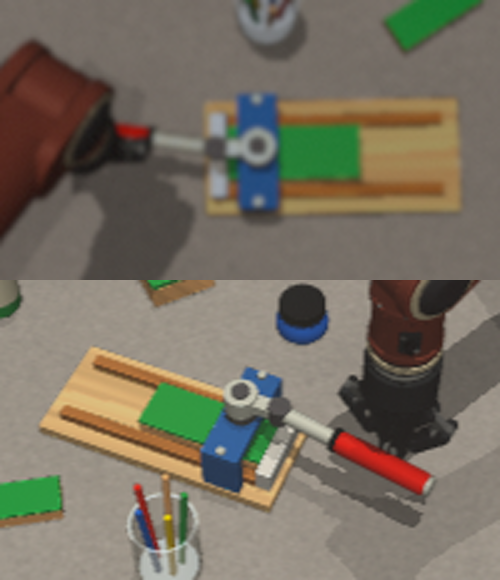

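The crop shows the handle bent at its joint by roughly 10–12° (0.17–0.2 rad), with the block under the bridge against the stop. Backing off along the arc.

Run:
```python
from h import *
import json
st=json.load(open("st.json"));A=np.array([.611,-.021]);r=.17;D=.0235;th=st["th"]
def pose(th,z=.153):
    u=np.array([-np.sin(th),np.cos(th)]);n=np.array([np.cos(th),np.sin(th)]);a=th/2+st["OFF"]
    return [*(A+r*u-n*D),z],[np.cos(a),np.sin(a),0,0]
for k in range(6):
    th+=.01/r; p,q=pose(th); arm.line_to(p,.05,q); print(np.array(arm.read_ft_force()))
p[2]=.27; arm.line_to(p,.15); arm.line_to([.46,.30,.30],.2); arm.pause(.5)
t=snapshot("top");s=snapshot("scene");cv2.imwrite("pics/top4.png",t)
for n,im,near in(("top",t,(200,180)),("scene",s,(300,210))):
    g,rr,_=rect(n,blob(im,*RD,near),.1);print(n,g,rr[1:],"moved",np.hypot(*(g-[.5535,.1388])))
print("block",rect("top",blob(t,*G,(275,182)),.043)[:2],arm.read_time(),arm.read_tool_pos())
a=t[130:225,170:340];b=s[150:270,140:340]
cv2.imwrite("pics/c4.png",np.vstack([cv2.resize(a,(500,280),interpolation=2),cv2.resize(b,(500,300),interpolation=2)]))
```

```text
[-10.1016  -1.232    4.1686]
[-9.8738 -1.3861  3.7139]
[0.4334 0.3936 0.311 ]
[ 0.3186 -0.7358 -0.6225]
[-0.3286  0.1742  0.5501]
[0.3808 0.2026 0.8158]
top [0.6083 0.1489] ((101.2198715209961, 19.06748390197754), 89.30915069580078) moved 0.05571105203414167
scene [0.6076 0.1477] ((28.834613800048828, 105.77589416503906), 0.7988764643669128) moved 0.054881634076285865
block (array([ 0.6128, -0.0903]), ((612.8294067382812, -90.25784301757812), (85.54304504394531, 59.540889739990234), 89.3251953125)) 32.7917 [0.46 0.3  0.3 ]
```

View pics/c4.png

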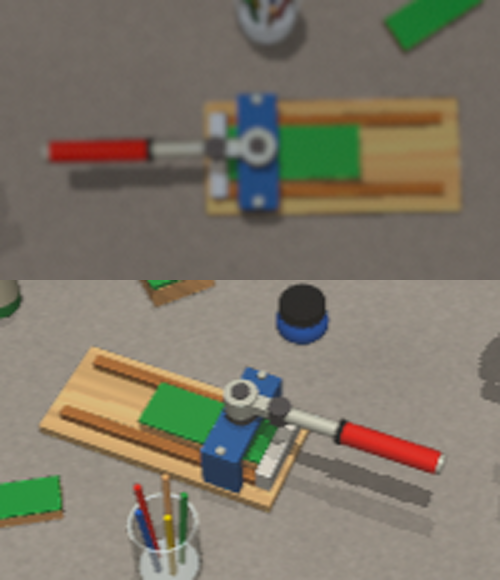

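The wrench is straight again and the grip stands 55 mm on from its start. The block is home and the arm is clear, so I'm handing in.

```bash
python3 -c "
from station import ticket; print(ticket.finish_job())"
```

```text
the job is handed in; nothing more can be done
None
```

I handed the job in at about 33 s: the block is home against the stop, the wrench gave at about 10 N (bent about 0.17–0.2 rad), and it sprang back straight with its grip 55 mm on from the start. The arm stayed clear of the jars and bottles; no verdict came back.

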